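# Open the quick-release vice right up

## Task

The little marble column is finished and the carver wants the vice fully open before taking it out. With your fingertips, press the red release button on the sliding jaw and keep it held down all the way while you push the jaw away from the column until it meets the end stop, then let the button spring back up so that the jaw locks there. Do not pick anything up, and leave the column and the things lying around the vice where they are.

Things in the scene. Friction and masses are not known exactly. Their poses are not given: they have to be found in the camera images.
- vise: Blue vice bolted to the bench; bed 110 mm wide (x), 375 mm long (y), its two steel ways 40 mm above the bench. Origin: middle of the bed's underside, on the bench top; z up. Its +y is the way the sliding jaw opens: from the fixed jaw (95 mm high, at the -y end) to the end plate, screw head and cross bar (+y end, to y = 220 mm). Bolt ears reach x = +-86 mm.
- button_top (a point): Middle of the top of the red round release button (36 mm across) on the sliding jaw; moves with jaw and button. Up, it is 74 mm above the bench, 12 mm proud of the blue saddle. It sits in a well, open at both sides (vice x), between the wood-faced jaw (95 mm above the bench; its back 27 mm from the button's middle, vice -y side) and the push lug (+y side).
- lug_face (a point): Push lug: upright blue lug on the sliding jaw beyond the button, 70 mm wide, 14 mm thick, top 94 mm above the bench. This point: middle of its face that looks at the button (towards vice -y), 30.5 mm from the button's middle, 78 mm above the bench. Pushing this face towards vice +y opens the jaw.
- end_stop (a point): Middle of the inner face of the vice's end plate (64 mm high), 52 mm above the bench: the end stop that the sliding jaw's saddle meets when the vice is fully open.
- vise_jaw (a joint): Travel of the sliding jaw along the vice's +y, in m: 0 is nearly closed, 0.150 is at the end stop. It starts locked somewhere between 0 and 0.04; with the button down it slides with 1 to 2 N of friction and stays where it is left.
- release_button (a joint): How far the release button is pressed down, in m: about 0 at rest (up), 0.008 fully down. Its spring pushes up with 7 N at rest, 11.5 N fully down. Up, its half-nut sits in the screw thread and locks the jaw (about 3 mm of play) anywhere along its travel; pressed by 5 mm or more, the jaw is free; let go, it springs up and locks the jaw there.
- marble_column: Small white marble column, 134 mm high, with a rectangular plinth 72 by 46 mm, standing loose on the ways between the jaws, against the fixed jaw. Origin: middle of its underside, 40 mm above the bench.
- lump_hammer: Carver's lump hammer lying beside the vice: dark steel head 42 by 95 by 42 mm, round wooden handle 190 mm long along its -x, 26 mm thick. Origin: under the middle of the head.
- chisel: Steel flat chisel lying beside the vice, 200 mm long along its x, 14 mm thick. Origin: underside, near its middle.
- water_bottle: Clear water bottle with a blue cap standing beside the vice, 64 mm across, 190 mm high. Origin: middle of its underside.

How it is judged:
By the outcome, as a careful person would: the job done as asked, in the order asked, and still so for the second after the job is handed in, with the robot touching nothing.
It also fails if it takes over 35 s, if anything falls off the work surface, if the arm or the gripper's body presses on something with over 40 N, if the wrist force passes 120 N, or if a joint passes its speed limit or range.

## Robot

A 6-joint arm with a two-finger parallel gripper is mounted at the origin on the work surface. World frame = base frame: x ahead of the robot, y to its left, z up, the work surface at z = 0. Lengths are in mm, angles in rad, forces in N, time in s.
With the tool pointing down it reaches from about 300 to 875 mm from the base axis. Payload 4.2 kg.
Tool frame: the origin (TCP) lies midway between the tips of the shut fingers; the grasp point (between the pads) lies 19 mm behind it; z points along the fingers, y is the line along which they close (so a half turn about z gives the same grasp; the last joint's range is limited). The gripper opens to 85 mm and grips with 20 to 120 N. Pads are 22 mm wide; open, the fingers measure 114 mm over their backs; the gripper's body (76 mm by 85 mm) begins 54 mm behind the grasp point. The pads swing forward as they close: fully open they stand 13 mm farther back than shut.
Start: joints at [-0.02, 0.32, 1.565, -0, 1.257, -0.02], TCP at [575.014, 0, 231.338] pointing down, gripper open.
Joint ranges: [-3.11, 3.11], [-0.84, 2.01], [0.21, 2.61], [-1.34, 4.49], [0.05, 2.63], [-2.56, 2.56]. Speed limits (rad/s): [2.57, 2.57, 3.14, 3.14, 3.14, 3.14].

## Interface

Orientations are given as a rotation vector (axis times angle).
In Python, from rig import manip, cams, ticket gives the robot as it stands.
- The arm moves only by the tool arm_command, never from a script. Its argument "moves" is one flat list of numbers, 7 for each row, row after row: the turn, a rotation vector about the tool's x, y, z normalised to -1 to 1, where 1 is 45 degrees, then the shift along the tool's x, y, z normalised to -1 to 1, where 1 is 0.08 m, then the opening, from 0 (shut) to 1 (fully open). A call has 1 to 10 rows; each row is the pose to reach, as a shift and turn from the pose commanded when the call began, along the tool's axes at that moment; what a row does not reach only later rows make up. A row lasts 1/8 s, in which the tool goes at most 62.5 mm and 10.7 degrees, less where a joint would pass 70% of its speed; a pose out of reach is approached as far as the arm can. A call with a number of a shift or a turn outside -1 to 1 is refused whole. A call with a gripper value outside its range is refused whole. The fingers move at their own pace and stop on an object; "squeeze" is the grip in N (left out, the last holds). Time passes only in rows, so rows that repeat a pose let the fingers close. It gives the time, the measured TCP pose, the force, the opening and the grip force at its end, in the units of the state.
- manip.sense(): the state, without advancing time (a new reading comes with each control period).
- cams.capture(name): name is "scene" or "side" or "wrist"; returns the picture (480x640x3 uint8, red, green, blue); there is no depth.
- cams.camera_params(name): a dict with "mtx" (3x3 intrinsics, pixels), "rvec" (rotation vector, rad) and "tvec" (3), from world to camera coordinates, as OpenCV has them; the wrist camera has in their place "mount" (4x4, takes a point from camera to tool coordinates, whose origin is the TCP and whose axes are the flange's). Camera axes: x right, y down, z forward; pixel columns grow to the right and rows downward; lengths in mm; the calibration is good to about 2 mm. A picture is of the moment at which its call begins: read the wrist's pose just before it. camera_params takes no time and is no camera call.
- ticket.close_job(): hands the job in; it is judged then, once.
The state is a dict: "t": time; "qpos": joint angles; "joint_vel": joint speeds; "joint_torque": joint torques, N m; "position": TCP position; "ee_rot": TCP orientation; "force": force on the tool from outside, world axes, zero at the start; "moment": the same for the moment, N m; "gripper_width": finger opening in mm; "grip_force": force on a finger pad.
Only numpy, scipy, OpenCV 4.12 (cv2) and the standard library are available. Lean on these libraries where they do the work, as an engineer would, in place of code of your own. Each camera call takes 0.05 s, during which the arm holds its last target. There are 200 camera calls.

## Working session

There is one attempt and no reset: what is moved stays moved. The work goes in short steps, Python scripts to look and compute and a tool call to move; the robot and the scene stay as the last step left them, time stands still between calls to the robot, and variables do not carry over. Pictures are saved under pics/ and viewed, at most 10 in all, crops included, and the job is handed in when it is done.

Besides the shell and the picture viewer there is one more tool, called after "Call:" as name(argument=value, ...) on one line, values as JSON. arm_command: Moves the arm, as the interface text tells. Scaled input: -1 to 1 covers 0.08 m each way for a shift and 45 degrees each way for a turn. Its arguments: {"type":"object","properties":{"moves":{"type":"array"},"squeeze":{"type":"number"}},"required":["moves"]}

```bash
mkdir -p pics; cat > h.py <<'E'
import numpy as np, cv2
from rig import manip, cams, ticket
def save(n,img): cv2.imwrite('pics/'+n,img[:,:,::-1])
def ray(name,uv,s=None):
    p=cams.camera_params(name); K=np.array(p['mtx'],float)
    d=np.linalg.inv(K)@np.array([uv[0],uv[1],1.])
    if 'mount' in p:
        s=s or manip.sense(); T=np.eye(4); T[:3,:3]=cv2.Rodrigues(np.array(s['ee_rot'],float))[0]; T[:3,3]=s['position']
        M=T@np.array(p['mount']); return M[:3,3],M[:3,:3]@d
    R=cv2.Rodrigues(np.array(p['rvec'],float))[0]; t=np.array(p['tvec'],float).ravel()
    return -R.T@t,R.T@d
def onz(name,uv,z,s=None):
    o,d=ray(name,uv,s); return o+d*(z-o[2])/d[2]
def red(img):
    h=cv2.cvtColor(img,cv2.COLOR_RGB2HSV); m=((h[...,0]<8)|(h[...,0]>172))&(h[...,1]>150)&(h[...,2]>70)
    n,l,st,c=cv2.connectedComponentsWithStats(m.astype(np.uint8)); 
    return [(st[i].tolist(),c[i].round(1).tolist()) for i in range(1,n) if st[i][4]>30]
E
python3 - <<'E'
from h import *
for n in ['scene','side','wrist']:
    s=manip.sense(); i=cams.capture(n); save(n+'1.png',i)
    for st,c in red(i): print(n,st,c,onz(n,c,74,s).round(1))
print(s['ee_rot'],s['gripper_width'])
E
```

```text
scene [337, 226, 23, 18, 307] [347.0, 234.0] [509.1 -33.1  74. ]
side [286, 263, 19, 9, 101] [293.9, 266.4] [504.6 -30.9  74. ]
wrist [224, 239, 38, 38, 1103] [242.6, 257.2] [506.7 -31.1  74. ]
[-2.22062317e+00 -2.22058028e+00  1.78730395e-03] 85.46040149843144
```

View pics/scene1.png

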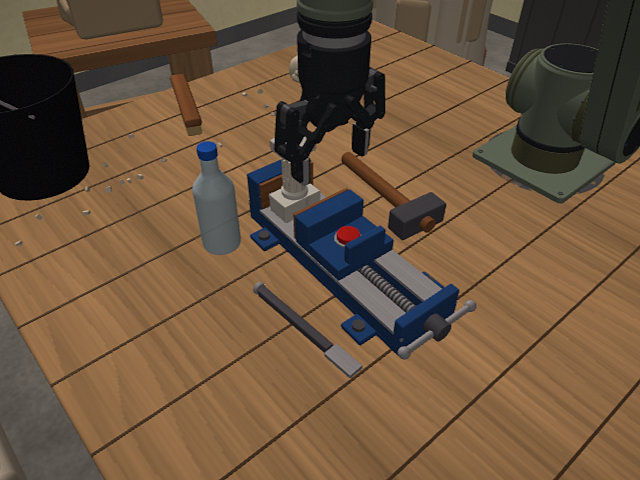

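View pics/wrist1.png

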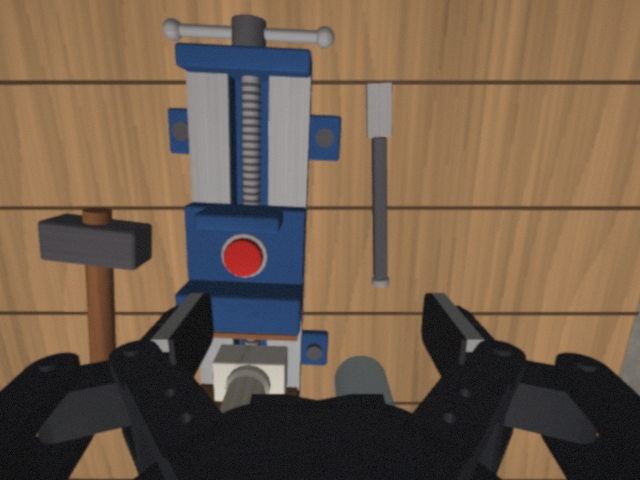

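View pics/side1.png

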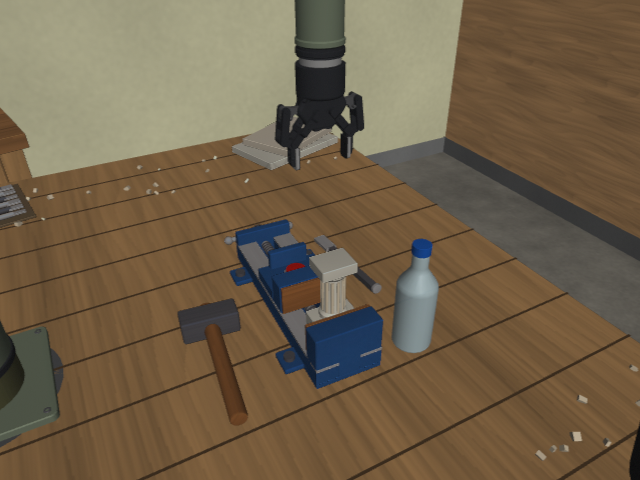

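The views show the vice: button at wrist pixel (243,257), lug just above it, end plate near (245,60). The hammer is to the left, the chisel to the right and the column below. Next I'll get the vice axis.

```bash
python3 - <<'E'
from h import *
s=manip.sense()
for n,uv,z in [('wayL0',(191,205),40),('wayL1',(187,75),40),('wayR0',(305,205),40),('wayR1',(311,75),40),('saddleL',(187,280),62),('saddleLt',(188,207),62),('saddleRt',(305,209),62),('plateL',(178,45),64),('plateR',(311,52),64),('lugL',(197,212),94),('lugR',(281,212),94),('col',(250,360),90),('stop?',(245,70),64)]:
    print(n,onz('wrist',uv,z,s).round(1))
print(s['force'],cv2.Rodrigues(np.array(s['ee_rot']))[0].round(3))
E
```

```text
wayL0 [452.5  10.5  40. ]
wayL1 [460.  125.4  40. ]
wayR0 [562.2  10.5  40. ]
wayR1 [568.5 125.4  40. ]
saddleL [449.9 -58.   62. ]
saddleLt [457.7  12.5  62. ]
saddleRt [563.   10.7  62. ]
plateL [463.2 143.2  64. ]
plateR [569.  138.2  64. ]
lugL [476.6  14.1  94. ]
lugR [544.7  14.1  94. ]
col [ 511.7 -126.1   90. ]
stop? [515.5 125.   64. ]
[ 0.3096639   0.03238911 -0.78440307] [[-0.     1.    -0.001]
 [ 1.     0.     0.   ]
 [ 0.    -0.001 -1.   ]]
```

Call:
arm_command(moves=[0, 0, 0.035, -0.13, -0.42, 0.2, 0, 0, 0, 0.07, -0.26, -0.84, 0.4, 0, 0, 0, 0.07, -0.26, -0.84, 0.7, 0, 0, 0, 0.07, -0.26, -0.84, 1, 0, 0, 0, 0.07, -0.26, -0.84, 1, 0, 0, 0, 0.07, -0.26, -0.84, 1, 0])

```text
t: 0.9
position: [508.4, -20.8, 152.0]
ee_rot: [2.281, 2.159, 0.001]
force: [0.2, 0.9, -0.2]
gripper_width: -0.2
grip_force: 0.0
```

```bash
python3 - <<'E'
from h import *
s=manip.sense(); print(s['position'],s['gripper_width'],s['force'])
i=cams.capture('wrist'); save('w2.png',i)
for st,c in red(i): print(st,c,onz('wrist',c,74,s).round(1))
R=cv2.Rodrigues(np.array(s['ee_rot']))[0];print(R.round(3))
E
```

```text
[508.41229006 -20.79831012 152.00734787] -0.18818739905355877 [ 0.21682598  0.868184   -0.21652277]
[290, 240, 51, 44, 1750] [314.9, 261.8] [506. -29.  74.]
[[ 0.055  0.998  0.001]
 [ 0.998 -0.055 -0.   ]
 [ 0.     0.001 -1.   ]]
```

View pics/w2.png

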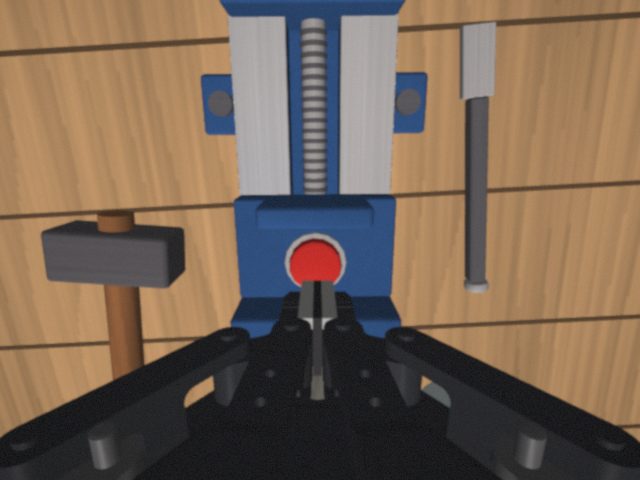

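Vice square in the view: button at (315,265), lug above at (315,212), fingertips just below the button centre because of parallax. I'll descend now.

Call:
arm_command(moves=[0, 0, 0, 0, -0.02, 0.3, 0, 0, 0, 0, 0, -0.02, 0.6, 0, 0, 0, 0, 0, -0.02, 0.85, 0, 0, 0, 0, 0, -0.02, 0.93, 0, 0, 0, 0, 0, -0.02, 0.96, 0, 0, 0, 0, 0, -0.02, 0.96, 0])

```text
t: 1.7
position: [506.9, -20.8, 75.3]
ee_rot: [2.281, 2.159, 0.002]
force: [-0.7, 0.6, -0.2]
gripper_width: 0.1
grip_force: 0.0
```

Call:
arm_command(moves=[0, 0, 0, 0, 0, 0.03, 0, 0, 0, 0, 0, 0, 0.06, 0, 0, 0, 0, 0, 0, 0.08, 0, 0, 0, 0, 0, 0, 0.08, 0])

```text
t: 2.2
position: [507.1, -20.7, 69.6]
ee_rot: [2.28, 2.158, 0.003]
force: [-0.9, 0.9, 8.7]
gripper_width: -0.1
grip_force: 4.2
```

Call:
arm_command(moves=[0, 0, 0, 0, 0, 0.02, 0, 0, 0, 0, 0, 0, 0.04, 0, 0, 0, 0, 0, 0, 0.04, 0])

```text
t: 2.58
position: [507.2, -20.7, 66.6]
ee_rot: [2.28, 2.158, 0.003]
force: [-2.6, 0.2, 10.0]
gripper_width: 0.1
grip_force: 5.1
```

Call:
arm_command(moves=[0, 0, 0, 0, 0, 0.012, 0, 0, 0, 0, 0, 0, 0.018, 0, 0, 0, 0, 0, 0, 0.018, 0])

```text
t: 2.95
position: [507.2, -20.7, 65.9]
ee_rot: [2.28, 2.158, 0.004]
force: [-3.4, 1.1, 15.3]
gripper_width: 0.0
grip_force: 7.5
```

Button is fully down. Now I'll bring the tip up to the lug and start the slide.

Call:
arm_command(moves=[0, 0, 0, 0.04, 0, 0, 0, 0, 0, 0, 0.08, 0, 0, 0, 0, 0, 0, 0.12, 0, 0, 0, 0, 0, 0, 0.16, 0, 0, 0, 0, 0, 0, 0.2, 0, 0, 0, 0, 0, 0, 0.24, 0, 0, 0, 0, 0, 0, 0.28, 0, 0, 0, 0, 0, 0, 0.28, 0, 0, 0])

```text
t: 3.95
position: [508.3, 1.8, 65.9]
ee_rot: [2.28, 2.158, 0.003]
force: [-4.5, 0.6, 14.9]
gripper_width: -0.1
grip_force: 7.6
```

```bash
python3 - <<'E'
from h import *
s=manip.sense(); print(s['position'],s['force'])
save('w3.png',cams.capture('wrist'))
E
```

```text
[508.28619271   1.83688173  65.92629148] [-4.47305981  0.61625033 14.9475971 ]
```

View pics/w3.png

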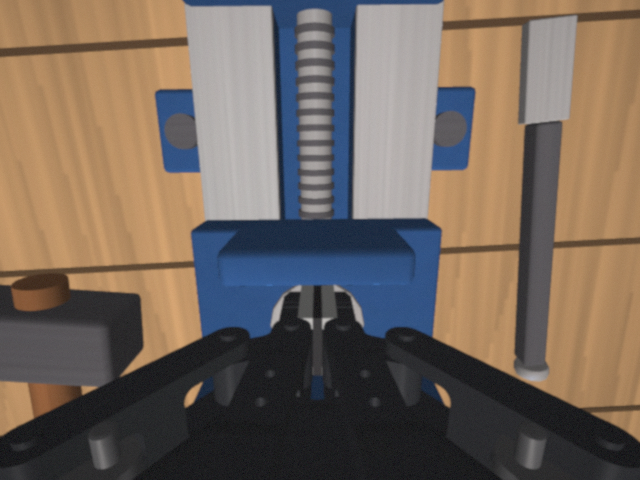

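The saddle has begun to follow: its front edge is at row 218 and the lug's top at rows 225–285, just beyond the tips. I'll keep sliding.

Call:
arm_command(moves=[0, 0, 0, 0.06, 0, 0, 0, 0, 0, 0, 0.16, 0, 0, 0, 0, 0, 0, 0.26, 0, 0, 0, 0, 0, 0, 0.36, 0, 0, 0, 0, 0, 0, 0.46, 0, 0, 0, 0, 0, 0, 0.56, 0, 0, 0, 0, 0, 0, 0.66, 0, 0, 0, 0, 0, 0, 0.76, 0, 0, 0, 0, 0, 0, 0.82, 0, 0, 0, 0, 0, 0, 0.85, 0, 0, 0])

```text
t: 5.25
position: [511.4, 69.7, 65.9]
ee_rot: [2.28, 2.159, 0.002]
force: [-4.7, -1.3, 16.0]
gripper_width: -0.1
grip_force: 8.0
```

```bash
python3 - <<'E'
from h import *
s=manip.sense(); print(s['position'],s['force'])
i=cams.capture('wrist');save('w4.png',i)
print(onz('wrist',(315,218),62,s))
E
```

```text
[511.43158558  69.71507463  65.88499526] [-4.67378551 -1.25164371 16.01401686]
[511.95308394 106.77418673  62.        ]
```

View pics/w4.png

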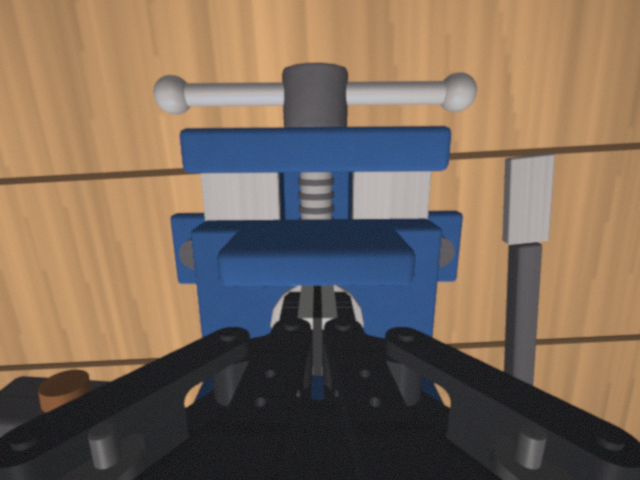

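The saddle front (row 218) kept its place in view, so the jaw follows; the end plate's inner edge (row 170) is now about 20 mm on.

Call:
arm_command(moves=[0, 0, 0, 0.05, 0, 0, 0, 0, 0, 0, 0.1, 0, 0, 0, 0, 0, 0, 0.15, 0, 0, 0, 0, 0, 0, 0.19, 0, 0, 0, 0, 0, 0, 0.19, 0, 0, 0])

```text
t: 5.92
position: [512.2, 85.2, 65.9]
ee_rot: [2.281, 2.159, 0.002]
force: [-5.6, 1.1, 15.3]
gripper_width: 0.3
grip_force: 8.0
```

Call:
arm_command(moves=[0, 0, 0, 0.03, 0, 0, 0, 0, 0, 0, 0.05, 0, 0, 0, 0, 0, 0, 0.05, 0, 0, 0])

```text
t: 6.3
position: [512.3, 88.9, 65.9]
ee_rot: [2.281, 2.159, 0.002]
force: [-4.8, -0.2, 16.1]
gripper_width: -0.0
grip_force: 8.0
```

Call:
arm_command(moves=[0, 0, 0, 0.03, 0, 0, 0, 0, 0, 0, 0.05, 0, 0, 0, 0, 0, 0, 0.05, 0, 0, 0])

```text
t: 6.68
position: [512.5, 92.9, 65.9]
ee_rot: [2.281, 2.159, 0.002]
force: [-4.7, 0.6, 15.8]
gripper_width: -0.1
grip_force: 8.0
```

Call:
arm_command(moves=[0, 0, 0, 0.03, 0, 0, 0, 0, 0, 0, 0.04, 0, 0, 0, 0, 0, 0, 0.04, 0, 0, 0])

```text
t: 7.05
position: [512.5, 93.8, 65.8]
ee_rot: [2.277, 2.16, -0.003]
force: [-4.7, -8.9, 16.7]
gripper_width: -0.1
grip_force: 8.3
```

Call:
arm_command(moves=[0, 0, 0, 0.02, 0, 0, 0, 0, 0, 0, 0.03, 0, 0, 0, 0, 0, 0, 0.03, 0, 0, 0])

```text
t: 7.42
position: [513.2, 96.1, 65.8]
ee_rot: [2.277, 2.159, -0.002]
force: [-3.2, -8.8, 15.5]
gripper_width: 0.2
grip_force: 7.6
```

```bash
python3 - <<'E'
from h import *
s=manip.sense(); print(s['position'],s['force'])
save('w5.png',cams.capture('wrist'))
E
```

```text
[513.24705761  96.14884875  65.80986789] [-3.16284147 -8.79209939 15.54741274]
```

View pics/w5.png

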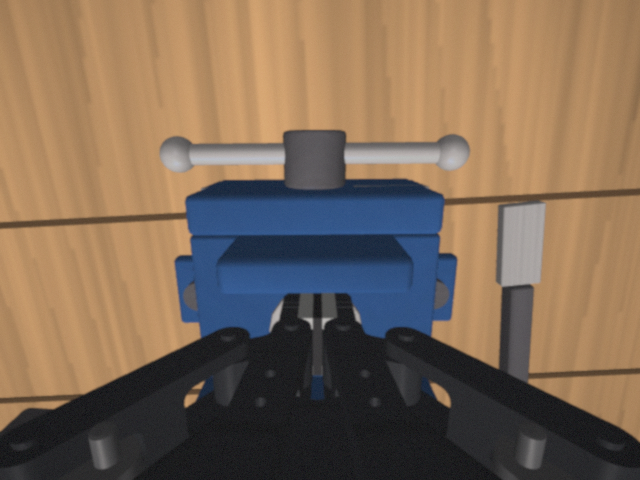

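The saddle meets the end plate (row 235, no gap), and the tips have begun to slip on the button with about 9 N of push, so the jaw is at the stop. I'll let the button rise straight up.

Call:
arm_command(moves=[0, 0, 0, 0, 0, -0.04, 0, 0, 0, 0, 0, 0, -0.08, 0, 0, 0, 0, 0, 0, -0.13, 0, 0, 0, 0, 0, 0, -0.2, 0, 0, 0, 0, 0, 0, -0.5, 0, 0, 0, 0, 0, 0, -1, 0, 0, 0, 0, 0, 0, -1, 0, 0, 0, 0, 0, 0, -1, 0])

```text
t: 8.48
position: [512.2, 98.3, 143.0]
ee_rot: [-2.281, -2.159, 0.001]
force: [0.6, 0.2, -1.0]
gripper_width: 0.2
grip_force: 0.0
```

Call:
arm_command(moves=[0, 0, 0, 0, 0, -0.4, 0, 0, 0, 0, 0, 0, -0.8, 0, 0, 0, 0, 0, 0, -0.8, 0, 0, 0, 0, 0, 0, -0.8, 0])

```text
t: 8.98
position: [511.7, 98.2, 205.8]
ee_rot: [-2.28, -2.158, 0.004]
force: [-0.5, -0.3, -0.7]
gripper_width: -0.0
grip_force: 0.0
```

```bash
python3 - <<'E'
from h import *
s=manip.sense(); print(s['position'],s['force'],s['t'])
save('s6.png',cams.capture('scene')[100:420,180:580]); i=cams.capture('wrist')
for n in ['side','scene']:
    for st,c in red(cams.capture(n)): print(n,c,onz(n,c,74))
for st,c in red(i): print(st,c,onz('wrist',c,74,s))
E
```

```text
[511.74398994  98.1997626  205.77068221] [-0.45811493 -0.29786122 -0.68653539] 8.975
side [269.9, 233.7] [510.18811305  84.67227606  74.        ]
scene [400.3, 278.2] [514.63832268  82.04303537  74.        ]
[299, 228, 41, 41, 1307] [318.8, 248.4] [511.29163914  82.82728422  74.        ]
```

View pics/s6.png

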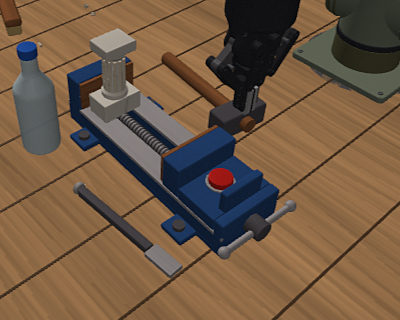

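The jaw is at the end plate, the button (crop 220,178) is up, and the column, hammer, chisel and bottle have not moved.

```bash
python3 -c "
from rig import ticket; print(ticket.close_job())"
```

```text
the job is handed in; nothing more can be done
None
```

The vice is fully open: I held the button down for the whole slide, the jaw reached the end stop after about 115 mm, and the button sprang back up there. The column, hammer, chisel and bottle look unmoved in the last picture, and the job is handed in; I did not test the lock by pushing on the jaw.

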